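# Meter three dowels out of the slide-gate hopper

## Task

Slide the empty tray by its handle into the bay under the dowel hopper until it sits home against the back rail. Then draw the hopper's bottom gate out just far enough to let exactly three dowels drop into the tray, and push the gate fully shut again so the other three stay in the hopper. Leave the other things on the bench where they are.

Things in the scene. Friction and masses are not known exactly. Their poses are not given: they have to be found in the camera images.
- hopper: Plywood dowel hopper fixed to the bench, 194 mm wide (y), 115 mm deep, 190 mm high; origin on the bench under its outlet's centre. +x points to its back: the sight window and the open front of the bay below face its -x (front at x -40 mm). The gate comes out at +y. Bay: y -85 to +85 mm, 68 mm headroom, ended by the back rail (58 mm high) at x +52 mm.
- bay (a point): Point fixed in the hopper, axes as the hopper's, 6 mm above the bench: tray_floor lies here when the tray is fully home (touching the back rail) and centred between the cheeks.
- outlet (a point): Centre of the hopper's outlet slot, on the shut gate's upper face, 88 mm above the bench; axes as the hopper's. Slot 54 mm (x) by 124 mm (y), closed from below by the gate; six dowels lie in it in one row along y. It opens from its -y end: the gate's hidden edge stands at hopper y = -64 mm + gate value. Drawing the gate carries the row against the slot's +y end.
- gate (a joint): Steel slide gate, 5 mm thick, drawn out along hopper +y, in m: 0 shut (stop), 0.125 fully open (stop). About 1.5 N friction, stays where left, may start up to 8 mm ajar. A dowel drops once the gate's edge has passed its middle: the first at about 0.022, the second 0.036, third 0.056, fourth 0.076, then every 0.020. Lines scribed across it every 20 mm.
- gate_grip (a point): In the upright hardwood block on the gate's outer end, at hopper x 0, y +180 mm (gate shut), 112 mm above the bench. Block 22 mm along hopper x, 30 mm along hopper y; top 130 mm, foot (gate plate) 88 mm above the bench. Moves with the gate; axes as the hopper's.
- tray_grip (a point): Middle of the tray's bar handle, 37 mm above the tray's underside. The bar is 22 mm wide (tray y), 26 mm high (24 to 50 mm above the bench) and sticks out 70 mm from the middle of the front wall; this point is 41 mm out from the wall, at tray x -105 mm, y 0 from the tray's centre. Axes as the tray's; +x points from handle to tray.
- tray_floor (a point): Centre of the inner floor of the loose wooden tray, 6 mm above its underside. Tray box 127 mm (x) by 150 mm (y) by 38 mm high, walls 6 mm, open on top, about 0.25 kg. Its +x points away from the handle, and the end at +x goes into the bay first.
- tray: The same tray; origin at the centre of its underside, axes as tray_floor's.
- glue_bottle: White glue bottle, 182 mm tall, 41 by 68 mm, standing; origin under its centre. Bystander.
- offcut_1: Pine offcut, 62 by 95 by 45 mm; origin under its centre. Bystander.
- dowel_1_mid (a point): Centre of dowel 1, counted along the row from the slot's -y end (the end that opens first). Fluted beech dowel, 20 mm thick, 50 mm long (along its x), 14 g; in the hopper its centre is 98 mm above the bench.
- dowel_2_mid (a point): Centre of dowel 2, counted along the row from the slot's -y end (the end that opens first). Fluted beech dowel, 20 mm thick, 50 mm long (along its x), 14 g; in the hopper its centre is 98 mm above the bench.
- dowel_3_mid (a point): Centre of dowel 3, counted along the row from the slot's -y end (the end that opens first). Fluted beech dowel, 20 mm thick, 50 mm long (along its x), 14 g; in the hopper its centre is 98 mm above the bench.
- dowel_4_mid (a point): Centre of dowel 4, counted along the row from the slot's -y end (the end that opens first). Fluted beech dowel, 20 mm thick, 50 mm long (along its x), 14 g; in the hopper its centre is 98 mm above the bench.
- dowel_5_mid (a point): Centre of dowel 5, counted along the row from the slot's -y end (the end that opens first). Fluted beech dowel, 20 mm thick, 50 mm long (along its x), 14 g; in the hopper its centre is 98 mm above the bench.
- dowel_6_mid (a point): Centre of dowel 6, counted along the row from the slot's -y end (the end that opens first). Fluted beech dowel, 20 mm thick, 50 mm long (along its x), 14 g; in the hopper its centre is 98 mm above the bench.

How it is judged (in metres and radians):
On the way, in this order (a step that is already met when the one before it is completed fails the run):
1. the tray sits home in the bay while the gate is still shut (x of tray_floor in the frame of bay between -0.01 and 0.006 m and y of tray_floor in the frame of bay between -0.016 and 0.016 m and z of tray_floor in the frame of bay between -0.005 and 0.006 m and angle between the x axis of tray_floor and the x axis of bay, either way round below 0.15 rad and value of joint gate below 0.015 m), for 0.2 s.
2. three dowels lie in the tray, the other three are still in the hopper (x of dowel_1_mid in the frame of tray_floor between -0.06 and 0.06 m and y of dowel_1_mid in the frame of tray_floor between -0.07 and 0.07 m and z of dowel_1_mid in the frame of tray_floor between 0 and 0.036 m and x of dowel_2_mid in the frame of tray_floor between -0.06 and 0.06 m and y of dowel_2_mid in the frame of tray_floor between -0.07 and 0.07 m and z of dowel_2_mid in the frame of tray_floor between 0 and 0.036 m and x of dowel_3_mid in the frame of tray_floor between -0.06 and 0.06 m and y of dowel_3_mid in the frame of tray_floor between -0.07 and 0.07 m and z of dowel_3_mid in the frame of tray_floor between 0 and 0.036 m and height (world z) of each of dowel_4_mid, dowel_5_mid, dowel_6_mid above 0.09 m and value of joint gate above 0.03 m), for 0.2 s.
At the end, for the whole second after the job is handed in: The gate is shut (within 3 mm), the tray stands in the bay within 10 mm of the back rail and square to it within 0.15 rad, dowels 1 to 3 lie in the tray, dowels 4 to 6 are still in the hopper, and the tray and the gate are at rest (x of tray_floor in the frame of bay between -0.01 and 0.006 m and y of tray_floor in the frame of bay between -0.016 and 0.016 m and z of tray_floor in the frame of bay between -0.005 and 0.006 m and angle between the x axis of tray_floor and the x axis of bay, either way round below 0.15 rad and x of dowel_1_mid in the frame of tray_floor between -0.06 and 0.06 m and y of dowel_1_mid in the frame of tray_floor between -0.07 and 0.07 m and z of dowel_1_mid in the frame of tray_floor between 0 and 0.036 m and x of dowel_2_mid in the frame of tray_floor between -0.06 and 0.06 m and y of dowel_2_mid in the frame of tray_floor between -0.07 and 0.07 m and z of dowel_2_mid in the frame of tray_floor between 0 and 0.036 m and x of dowel_3_mid in the frame of tray_floor between -0.06 and 0.06 m and y of dowel_3_mid in the frame of tray_floor between -0.07 and 0.07 m and z of dowel_3_mid in the frame of tray_floor between 0 and 0.036 m and height (world z) of each of dowel_4_mid, dowel_5_mid, dowel_6_mid above 0.09 m and linear speed of tray below 0.02 m/s and velocity of joint gate below 0.01 m/s and value of joint gate below 0.003 m); the robot touches nothing.
It fails at once if a fourth dowel leaves the hopper (height (world z) of any of dowel_4_mid, dowel_5_mid, dowel_6_mid below 0.08 m).
It fails at once if a bystander is moved more than 30 mm or the glue bottle is tipped (distance of any of glue_bottle, offcut_1 from where it was at the start of the episode above 0.03 m or angle between glue_bottle's own z axis and vertical above 0.4 rad).
It also fails if it takes over 51 s, if anything falls off the work surface, if the arm or the gripper's body presses on something with over 40 N, if the wrist force passes 120 N, or if a joint passes its speed limit or range.

## Robot

A 6-joint arm with a two-finger parallel gripper is mounted at the origin on a cart in front of the work surface, level with it; the furniture and walls round the work are solid. World frame = base frame: x ahead of the robot, y to its left, z up, the work surface at z = 0. Lengths are in mm, angles in rad, forces in N, time in s.
With the tool pointing down it reaches from about 350 to 875 mm from the base axis. Payload 4.2 kg.
Tool frame: the origin (TCP) lies midway between the tips of the shut fingers; the grasp point (between the pads) lies 19 mm behind it (arm.tcp_to_grasp is the distance from the TCP to the grasp point, in mm); z points along the fingers, y is the line along which they close (so a half turn about z gives the same grasp; the last joint's range is limited). The gripper opens to 85 mm and grips with 20 to 120 N. Pads are 22 mm wide; open, the fingers measure 114 mm over their backs; the gripper's body (76 mm by 85 mm) begins 54 mm behind the grasp point. The pads swing forward as they close: fully open they stand 13 mm farther back than shut.
Start: joints at [-0.887, 0.385, 0.008, 0, -1.194, -0.259], TCP at [257.599, -569.423, 231.312] pointing down, gripper open.
Joint ranges: [-3.14, 3.14], [-1.21, 2.06], [-1.07, 1.41], [-3.16, 2.05], [-2.99, -0.16], [-3.1, 3.1]. Speed limits (rad/s): [2.79, 2.79, 3.14, 3.14, 3.14, 3.14].

## Interface

Orientations are given as a unit quaternion [x, y, z, w].
In Python, from bench import arm gives the robot as it stands.
- The arm moves only by the tool arm_command, never from a script. Its argument "rows" is a list of rows, each a list of 2 entries, a list of its own where there are three numbers: the shift along the tool's x, y, z as a fraction of full scale, then the turn, a rotation vector about the tool's x, y, z as a fraction of full scale. In form: [[[x, y, z], [wx, wy, wz]], ...]. A call has 1 to 5 rows; each row is the pose to reach, as a shift and turn from the pose commanded when the call began, along the tool's axes at that moment, turning the shorter way round; what a row does not reach only later rows make up. Full scale, the value 1, is 0.25 m for a shift and 180 degrees for a turn. A row lasts 1/10 s, in which the tool goes at most 50 mm and 8.59 degrees, less where a joint would pass 70% of its speed; a pose out of reach is approached as far as the arm can. A call with a number of a shift or a turn outside -1 to 1 is refused whole. A call with a gripper value outside its range is refused whole. "grip" is the opening, from 0 (shut) to 1 (fully open), set as the call begins (left out, the last holds). The fingers move at their own pace and stop on an object; the grip force is fixed at half the most. Time passes only in rows, so rows that repeat a pose let the fingers close. It gives the time, the measured TCP pose, the force, the opening and the grip force at its end, in the units of the state.
- arm.read_state(): the state, without advancing time (a new reading comes with each control period).
- arm.get_image(name): name is "scene" or "side" or "wrist"; returns (picture, depth): 420x560x3 uint8, blue, green, red; 420x560 float32, mm along the optical axis (not along the pixel's ray), 0 where there is no reading.
- arm.camera_info(name): a dict with "fx", "fy", "cx", "cy" (pixels), "extrinsics" (4x4, takes a point from camera to world coordinates). Camera axes: x right, y down, z forward; pixel columns grow to the right and rows downward; lengths in mm; the calibration is good to about 2 mm. The wrist camera is an equidistant fisheye: a pixel r from the principal point sees the ray r / f radians off the axis. A picture is of the moment at which its call begins: read the wrist's pose just before it. camera_info takes no time and is no camera call; for the wrist camera it gives the pose at the moment of the call.
- arm.job_done(): hands the job in; it is judged then, once.
Trained networks look in the newest picture that a camera, given by its name, has taken for a name from the list of things; names that differ only in an ending like _2 or _b are one class to them, and where a whole thing is asked for, a point or a joint stands for the part that bears it (a point fixed in the world has none). Each returns a list of dicts, best first, with "score" (0 to 1); they miss things now and then, are a little off and sometimes report something else, mostly with a low value. They report only what shows in the picture. A call takes as long as a camera call.
- arm.spot_in(camera, query): "position" ([column, row] in pixels, amid what is visible of it).
The state is a dict: "clock": time; "joints": joint angles; "joint_vel": joint speeds; "joint_efforts": joint torques, N m; "position": TCP position; "ee_rot": TCP orientation; "contact_force": force on the tool from outside, world axes, zero at the start; "wrist_torque": the same for the moment, N m; "gripper_width": finger opening in mm; "grasp_force": force on a finger pad.
Only numpy, scipy, OpenCV 4.12 (cv2) and the standard library are available. Lean on these libraries where they do the work, as an engineer would, in place of code of your own. Each camera call takes 0.05 s, during which the arm holds its last target. There are 200 camera calls.

## Working session

There is one attempt and no reset: what is moved stays moved. The work goes in short steps, Python scripts to look and compute and a tool call to move; the robot and the scene stay as the last step left them, time stands still between calls to the robot, and variables do not carry over. Pictures are saved under pics/ and viewed, at most 10 in all, crops included, and the job is handed in when it is done.

Besides the shell and the picture viewer there is one more tool, called as a command line: name --argument value ..., lists and objects as JSON in quotes. arm_command: Moves the arm, as the interface text tells. Shift numbers are shares of 0.25 m and turn numbers shares of 180 degrees, none past 1 either way. Its arguments: {"type":"object","properties":{"rows":{"type":"array","items":{"type":"array"}},"grip":{"type":"number"}},"required":["rows"]}

```bash
mkdir -p pics
cat > h.py <<'E'
import numpy as np, cv2
from bench import arm
from scipy.spatial.transform import Rotation as R
def cloud(name):
    im,d=arm.get_image(name); c=arm.camera_info(name)
    v,u=np.mgrid[0:420,0:560]
    P=np.stack([(u-c['cx'])/c['fx']*d,(v-c['cy'])/c['fy']*d,d],-1)
    E=np.array(c['extrinsics']); W=P@E[:3,:3].T+E[:3,3]; W[d==0]=np.nan
    return im,W
E
python3 - <<'E'
from h import *
print(arm.read_state())
ims=[]
for n in ['scene','side']:
    im,W=cloud(n); np.save(n+'.npy',W); cv2.imwrite('pics/%s0.png'%n,im)
    print(n,np.array(arm.camera_info(n)['extrinsics']).round(2).tolist())
    for q in ['hopper','gate_grip','tray_grip','tray','tray_floor','glue_bottle','offcut_1','dowel_1_mid']:
        for r in arm.spot_in(n,q)[:2]:
            u,v=map(int,r['position']); print(n,q,round(r['score'],2),u,v,W[v,u].round(0))
E
```

```text
{'clock': 0.0, 'joints': array([-8.87400511e-01,  3.85549289e-01,  6.62579181e-03, -5.40016392e-04,
       -1.19393997e+00, -2.58583682e-01]), 'joint_vel': array([-0.00101334,  0.00047419,  0.00032365, -0.00041174,  0.0004367 ,
       -0.0003373 ]), 'joint_efforts': array([-2.73344094e-04, -3.92287266e+01,  1.88399810e+01,  4.18607309e+00,
       -4.66121084e-03, -2.96915891e-05]), 'position': array([ 257.37863017, -568.91569331,  230.21983704]), 'ee_rot': array([-2.10714998e-01,  9.77546960e-01,  1.03491304e-03, -2.45368972e-04]), 'contact_force': array([0.15147784, 0.58207227, 0.08780471]), 'wrist_torque': array([ 0.05212685, -0.03057012, -0.02171022]), 'grasp_force': 0.0, 'gripper_width': 85.5474722724407}
scene [[0.86, -0.23, 0.46, 6.67], [-0.51, -0.35, 0.79, -1046.26], [-0.03, -0.91, -0.42, 654.04], [0.0, 0.0, 0.0, 1.0]]
scene hopper 0.84 227 194 [531. 188. 109.]
scene gate_grip 0.57 211 194 [506. 258.  91.]
scene gate_grip 0.42 225 197 [533. 211.  90.]
scene tray_grip 0.61 315 281 [ 296. -629.  322.]
scene tray 0.6 319 278 [ 587. -227.    8.]
scene tray 0.36 322 218 [689. -95.  96.]
scene tray_floor 0.56 319 279 [ 586. -229.    6.]
scene glue_bottle 0.59 322 219 [689. -96.  94.]
scene offcut_1 0.67 365 240 [ 766. -191.   47.]
scene offcut_1 0.5 210 195 [499. 251.  91.]
side [[0.91, 0.33, -0.24, 839.24], [0.41, -0.74, 0.54, -497.05], [0.0, -0.59, -0.81, 832.01], [0.0, 0.0, 0.0, 1.0]]
side hopper 0.61 316 162 [642. 168. 108.]
side gate_grip 0.8 275 126 [480. 269.  87.]
side tray_grip 0.7 211 285 [ 532. -200.    5.]
side tray 0.8 211 288 [ 538. -208.    9.]
side glue_bottle 0.88 311 256 [730. -90. 105.]
side offcut_1 0.67 322 313 [ 792. -174.   44.]
side dowel_1_mid 0.75 211 289 [ 537. -208.    4.]
```

View pics/scene0.png

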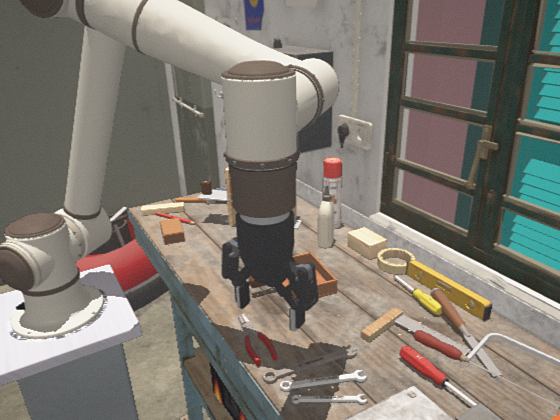

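View pics/side0.png

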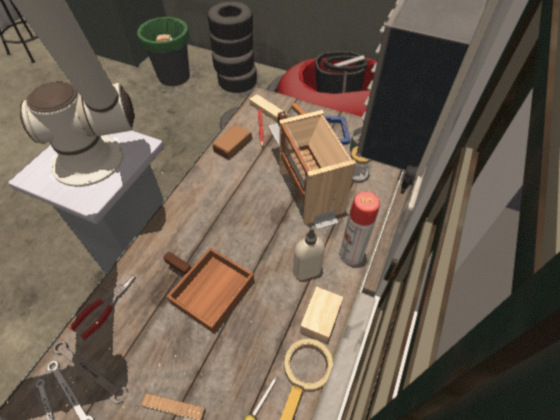

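The side view shows the tray at (210,288) with its handle at (177,263), the hopper at (316,165), the bottle at (308,258) and the offcut at (322,313). I'll zoom in on the hopper and fit the geometry.

Run:
```python
from h import *
im=cv2.imread('pics/side0.png'); W=np.load('side.npy')
c=im[80:320,150:390]; cv2.imwrite('pics/z1.png',cv2.resize(c,(600,600),interpolation=cv2.INTER_CUBIC))
# top-down height map 2mm/px : x 350..900 -> up, y left
g=np.zeros((300,400),np.float32)
for n in ['side','scene']:
    p=np.load(n+'.npy').reshape(-1,3); p=p[~np.isnan(p[:,0])]
    p=p[(p[:,2]>3)&(p[:,2]<215)]
    r=((950-p[:,0])/2).astype(int); q=((450-p[:,1])/2).astype(int)
    k=(r>=0)&(r<300)&(q>=0)&(q<400)
    if n=='side': np.maximum.at(g,(r[k],q[k]),p[k,2])
cv2.imwrite('pics/top.png',cv2.resize(cv2.applyColorMap((g*1.2).clip(0,255).astype(np.uint8),cv2.COLORMAP_JET),(800,600),interpolation=cv2.INTER_NEAREST))
```

```text
(no output)
```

View pics/z1.png

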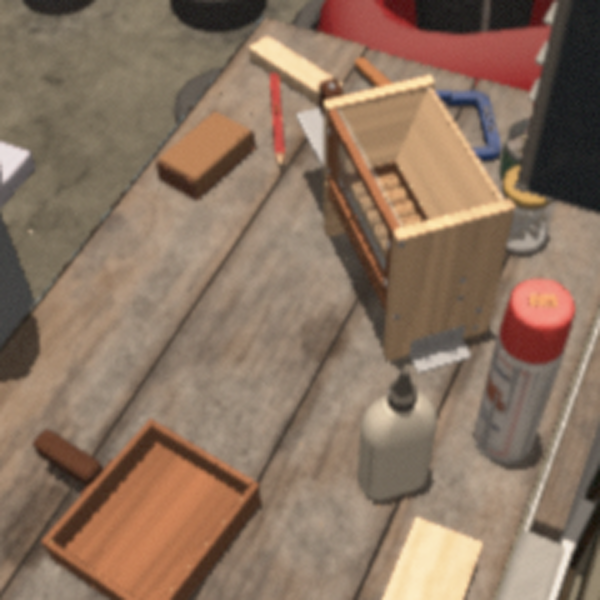

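View pics/top.png

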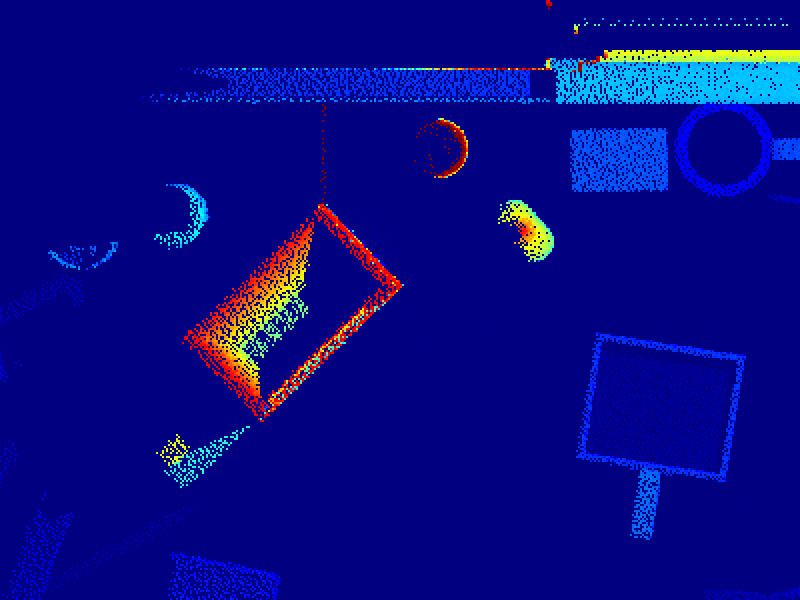

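The height map puts the hopper at roughly (627,146) with a yaw of about 44°. The gate block is near (500,275), and the tray is near (543,-211) with a yaw of about -10°. Next I'll fit these precisely.

```bash
cat >> h.py <<'E'
def goto(xyz,ydir):
    """print shift/turn fractions from the present pose to TCP xyz, tool down, tool y along +-ydir (deg, world)"""
    s=arm.read_state(); r=R.from_quat(s['ee_rot']); best=None
    for a in (ydir,ydir+180):
        a=np.radians(a); y=np.array([np.cos(a),np.sin(a),0]); z=np.array([0,0,-1.]); x=np.cross(y,z)
        v=(r.inv()*R.from_matrix(np.stack([x,y,z],1))).as_rotvec()
        if best is None or abs(v[2])<abs(best[2]): best=v
    d=r.inv().apply(np.array(xyz)-s['position'])
    print('t',round(float(s['clock']),2),'pos',s['position'].round(1),'shift',(d/250).round(4),'turn',(best/np.pi).round(4),'j6',s['joints'][5].round(2),'F',s['contact_force'].round(1))
E
python3 - <<'E'
from h import *
W=np.load('side.npy')
def sel(lo,hi,x0,x1,y0,y1):
    p=W.reshape(-1,3); return p[(p[:,2]>lo)&(p[:,2]<hi)&(p[:,0]>x0)&(p[:,0]<x1)&(p[:,1]>y0)&(p[:,1]<y1)]
h=sel(182,196,500,770,30,290); print('hop z',np.percentile(h[:,2],[5,50,95]).round(1))
r=cv2.minAreaRect(h[:,:2].astype(np.float32)); print('hopper',r); print(cv2.boxPoints(r).round(1).tolist())
t=sel(33,42,455,630,-310,-110); r=cv2.minAreaRect(t[:,:2].astype(np.float32)); print('tray',r,np.median(t[:,2])); print(cv2.boxPoints(r).round(1).tolist())
b=sel(45,55,390,490,-240,-160); r=cv2.minAreaRect(b[:,:2].astype(np.float32)); print('handle',r,np.median(b[:,2])); print(b.mean(0))
g=sel(122,136,450,540,240,310);r=cv2.minAreaRect(g[:,:2].astype(np.float32)); print('block',r,len(g),np.median(g[:,2]))
goto([440,-193,150],82)
print(sel(-5,5,560,640,-30,30)[:,2].mean())
E
```

```text
hop z [182.6 187.3 190.6]
hopper ((637.4931640625, 158.36814880371094), (115.34153747558594, 196.34547424316406), 44.048152923583984)
[[527.7999877929688, 188.8000030517578], [664.2999877929688, 47.70000076293945], [747.2000122070312, 127.9000015258789], [610.7000122070312, 269.0]]
tray ((531.7163696289062, -208.8590087890625), (151.0054931640625, 150.0553436279297), 80.75354766845703) 37.11734222778182
[[445.5, -271.29998779296875], [593.5999755859375, -295.3999938964844], [617.9000244140625, -146.39999389648438], [469.79998779296875, -122.30000305175781]]
handle ((445.3543701171875, -195.79425048828125), (21.774824142456055, 68.61268615722656), 81.82511138916016) 48.91377581713169
[ 447.00223147 -196.12571929   48.88086422]
block ((498.8654479980469, 276.2037658691406), (21.019227981567383, 27.592063903808594), 43.622127532958984) 62 128.82859994464206
t 0.9 pos [ 257.6 -569.4  231.4] shift [-1.2853  1.0712  0.3254] turn [-0.      0.      0.1797] j6 -0.26 F [0.6 0.  0. ]
-1.6835666676640697
```

arm_command --rows '[[[-0.7, 0.583, 0.177], [0, 0, 0.1797]], [[-0.7, 0.583, 0.177], [0, 0, 0.1797]], [[-0.7, 0.583, 0.177], [0, 0, 0.1797]], [[-0.7, 0.583, 0.177], [0, 0, 0.1797]], [[-0.7, 0.583, 0.177], [0, 0, 0.1797]]]' --grip 1

```text
clock: 1.4
position: [357.5, -362.8, 187.0]
ee_rot: [0.071, 0.997, -0.0, 0.0]
contact_force: [0.8, -0.4, -0.4]
gripper_width: 85.4
grasp_force: 0.0
```

Run:
```python
from h import *
goto([439.5,-195,95],81.8)
```

```text
t 1.4 pos [ 357.5 -362.8  187. ] shift [-0.2294  0.711   0.3678] turn [-0.0001  0.0002  0.0003] j6 -1.24 F [ 0.8 -0.4 -0.4]
```

arm_command --rows '[[[-0.229, 0.711, 0.368], [0, 0, 0]], [[-0.229, 0.711, 0.368], [0, 0, 0]], [[-0.229, 0.711, 0.368], [0, 0, 0]], [[-0.229, 0.711, 0.368], [0, 0, 0]], [[-0.229, 0.711, 0.368], [0, 0, 0]]]'

```text
clock: 1.9
position: [438.7, -193.1, 93.2]
ee_rot: [0.067, 0.998, 0.0, -0.002]
contact_force: [0.3, -0.2, 0.6]
gripper_width: 85.7
grasp_force: 0.0
```

Run:
```python
from h import *
im,d=arm.get_image('wrist'); cv2.imwrite('pics/w1.png',im)
goto([439.5,-195,18],81.8)
```

```text
t 1.95 pos [ 438.9 -193.9   93.6] shift [-0.0038 -0.004   0.3025] turn [ 0.     -0.0009  0.0025] j6 -1.63 F [ 0.8 -0.5 -0.6]
```

View pics/w1.png

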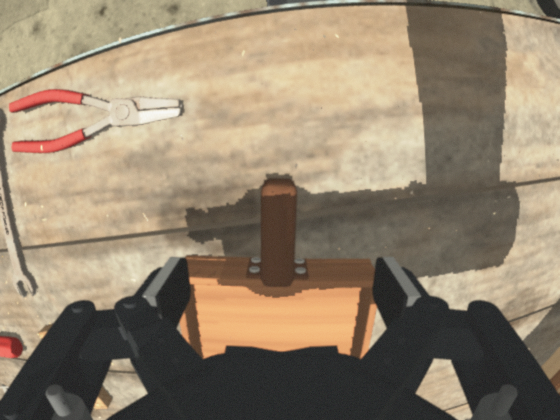

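The wrist picture shows the handle centred between the fingers at about column 278, so I'll descend and grip.

arm_command --rows '[[[-0.004, -0.002, 0.15], [0, 0, 0]], [[-0.004, -0.002, 0.27], [0, 0, 0]], [[-0.004, -0.002, 0.305], [0, 0, 0]], [[-0.004, -0.002, 0.305], [0, 0, 0]], [[-0.004, -0.002, 0.305], [0, 0, 0]]]'

```text
clock: 2.45
position: [440.3, -197.8, 20.0]
ee_rot: [0.07, 0.998, -0.0, 0.001]
contact_force: [-0.2, 0.1, 0.3]
gripper_width: 85.6
grasp_force: 0.0
```

arm_command --rows '[[[0, 0, 0], [0, 0, 0]], [[0, 0, 0], [0, 0, 0]], [[0, 0, 0], [0, 0, 0]], [[0, 0, 0], [0, 0, 0]], [[0, 0, 0], [0, 0, 0]]]' --grip 0

```text
clock: 2.95
position: [439.5, -197.1, 19.4]
ee_rot: [0.07, 0.998, -0.0, 0.0]
contact_force: [-0.5, 0.8, 4.0]
gripper_width: 21.2
grasp_force: 61.3
```

arm_command --rows '[[[0, 0, 0], [0, 0, 0]], [[0, 0, 0], [0, 0, 0]], [[0, 0, 0], [0, 0, 0]], [[0, 0, 0], [0, 0, 0]], [[0, 0, 0], [0, 0, 0]]]'

```text
clock: 3.45
position: [439.5, -197.1, 19.3]
ee_rot: [0.07, 0.998, -0.0, 0.0]
contact_force: [-0.9, 0.8, 6.4]
gripper_width: 21.4
grasp_force: 61.4
```

Run:
```python
from h import *
o=np.array([624.9,146.2]);xh=np.array([.7188,.6953])
pre=o+xh*(-116.5-140); print(pre, o-116.5*xh)
goto([*pre,18],134.05)
```

```text
[440.5278  -32.14445] [541.1598   65.19755]
t 3.45 pos [ 439.5 -197.1   19.3] shift [0.0878 0.6539 0.0052] turn [-1.000e-04  1.000e-04 -2.892e-01] j6 -1.63 F [-0.9  0.8  6.4]
```

arm_command --rows '[[[0.009, 0.065, 0], [0, 0, -0.025]], [[0.018, 0.13, 0], [0, 0, -0.055]], [[0.03, 0.22, 0], [0, 0, -0.085]], [[0.04, 0.31, 0], [0, 0, -0.12]], [[0.05, 0.4, 0], [0, 0, -0.155]]]'

```text
clock: 3.95
position: [442.0, -95.9, 19.3]
ee_rot: [-0.175, 0.985, -0.0, 0.001]
contact_force: [1.2, -2.8, 2.3]
gripper_width: 21.1
grasp_force: 61.1
```

Run:
```python
from h import *
goto([440.5,-32.1,18],134.05)
```

```text
t 3.95 pos [442.  -95.9  19.3] shift [-0.0823  0.2416  0.0051] turn [-0.0005  0.0006 -0.1329] j6 -1.37 F [ 1.2 -2.8  2.3]
```

arm_command --rows '[[[-0.02, 0.07, 0], [0, 0, -0.035]], [[-0.042, 0.14, 0], [0, 0, -0.07]], [[-0.065, 0.2, 0], [0, 0, -0.105]], [[-0.082, 0.2416, 0], [0, 0, -0.133]], [[-0.082, 0.2416, 0], [0, 0, -0.133]]]'

```text
clock: 4.45
position: [440.7, -31.2, 19.2]
ee_rot: [-0.375, 0.927, -0.0, 0.001]
contact_force: [0.2, 2.7, 4.5]
gripper_width: 20.8
grasp_force: 61.3
```

Run:
```python
from h import *
im,W=cloud('side'); cv2.imwrite('pics/s2.png',cv2.resize(im[80:320,150:390],(600,600)))
p=W.reshape(-1,3); t=p[(p[:,2]>33)&(p[:,2]<42)&(p[:,0]>400)&(p[:,0]<640)&(p[:,1]>-90)&(p[:,1]<150)]
o=np.array([624.9,146.2]);xh=np.array([.7188,.6953]);yh=np.array([-.6953,.7188])
q=np.stack([(t[:,:2]-o)@xh,(t[:,:2]-o)@yh],1); q=q[(q[:,0]>-225)&(q[:,0]<-60)]
r=cv2.minAreaRect(q.astype(np.float32)); print(r)
goto([440.5,-32.1,18],134.05)
goto([541.2,65.2,18],134.05)
```

```text
((-155.69589233398438, -0.25247955322265625), (152.1180877685547, 135.18789672851562), 89.63417053222656)
t 4.5 pos [440.7 -31.6  19.2] shift [ 0.0019 -0.0009  0.0048] turn [-0.0003  0.0007 -0.001 ] j6 -1.1 F [-0.8  4.5  3.7]
t 4.5 pos [440.7 -31.6  19.2] shift [-0.5582  0.0006  0.006 ] turn [-0.0003  0.0007 -0.001 ] j6 -1.1 F [-0.8  4.5  3.7]
```

View pics/s2.png

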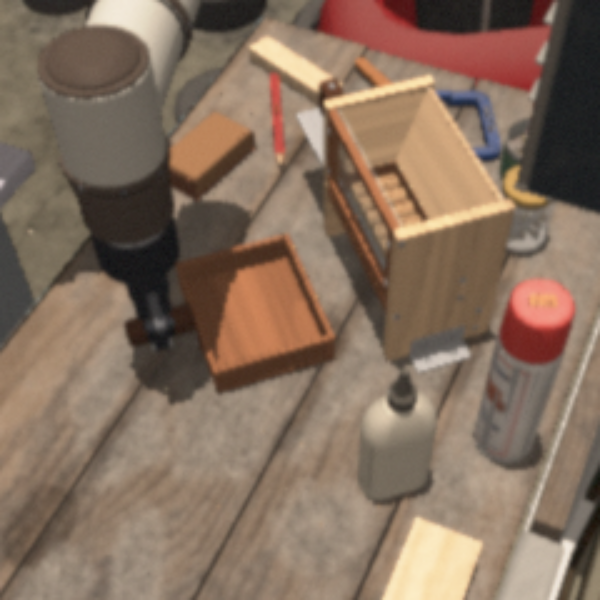

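The tray is square to the bay and centred in front of it, with the tray centre at y_h ≈ 0. I'll push it in along tool -x.

arm_command --rows '[[[-0.09, 0, 0], [0, 0, 0]], [[-0.19, 0, 0], [0, 0, 0]], [[-0.29, 0, 0], [0, 0, 0]], [[-0.39, 0, 0], [0, 0, 0]], [[-0.48, 0, 0], [0, 0, 0]]]'

```text
clock: 5.0
position: [522.1, 47.1, 19.2]
ee_rot: [-0.371, 0.929, -0.0, -0.006]
contact_force: [-9.2, -9.3, 16.7]
gripper_width: 21.1
grasp_force: 63.3
```

arm_command --rows '[[[-0.02, 0, 0], [0, 0, 0]], [[-0.04, 0, 0], [0, 0, 0]], [[-0.055, 0, 0], [0, 0, 0]], [[-0.065, 0, 0], [0, 0, 0]], [[-0.07, 0, 0], [0, 0, 0]]]'

```text
clock: 5.5
position: [534.4, 58.5, 19.2]
ee_rot: [-0.371, 0.929, -0.0, -0.006]
contact_force: [-8.7, -9.1, 15.8]
gripper_width: 21.2
grasp_force: 63.2
```

arm_command --rows '[[[-0.004, 0, 0], [0, 0, 0]], [[-0.008, 0, 0], [0, 0, 0]], [[-0.012, 0, 0], [0, 0, 0]], [[-0.016, 0, 0], [0, 0, 0]], [[-0.016, 0, 0], [0, 0, 0]]]'

```text
clock: 6.0
position: [537.4, 61.4, 19.3]
ee_rot: [-0.371, 0.929, -0.0, -0.005]
contact_force: [-7.8, -9.0, 14.6]
gripper_width: 21.2
grasp_force: 63.1
```

arm_command --rows '[[[-0.005, 0, 0], [0, 0, 0]], [[-0.01, 0, 0], [0, 0, 0]], [[-0.014, 0, 0], [0, 0, 0]], [[-0.018, 0, 0], [0, 0, 0]], [[-0.018, 0, 0], [0, 0, 0]]]'

```text
clock: 6.5
position: [540.7, 64.5, 19.3]
ee_rot: [-0.371, 0.929, -0.0, -0.005]
contact_force: [-7.9, -7.8, 14.4]
gripper_width: 21.1
grasp_force: 63.0
```

arm_command --rows '[[[-0.004, 0, 0], [0, 0, 0]], [[-0.008, 0, 0], [0, 0, 0]], [[-0.008, 0, 0], [0, 0, 0]]]'

```text
clock: 6.8
position: [541.7, 65.5, 19.3]
ee_rot: [-0.371, 0.929, -0.001, -0.006]
contact_force: [-8.5, -10.0, 16.2]
gripper_width: 20.7
grasp_force: 63.1
```

Run:
```python
from h import *
goto([541.2,65.2,18],134.05)
```

```text
t 6.8 pos [541.7  65.5  19.3] shift [0.0023 0.0006 0.0052] turn [ 0.0011 -0.0036 -0.0026] j6 -1.23 F [ -8.5 -10.   16.2]
```

arm_command --rows '[[[-0.004, 0, 0], [0, 0, 0]], [[-0.008, 0, 0], [0, 0, 0]], [[-0.008, 0, 0], [0, 0, 0]]]'

```text
clock: 7.1
position: [541.7, 65.6, 19.2]
ee_rot: [-0.371, 0.929, -0.001, -0.008]
contact_force: [-11.8, -12.8, 18.3]
gripper_width: 21.1
grasp_force: 63.6
```

arm_command --rows '[[[-0.004, 0, 0], [0, 0, 0]], [[-0.008, 0, 0], [0, 0, 0]], [[-0.008, 0, 0], [0, 0, 0]]]'

```text
clock: 7.4
position: [541.7, 65.6, 19.2]
ee_rot: [-0.371, 0.929, -0.001, -0.01]
contact_force: [-13.2, -16.1, 21.0]
gripper_width: 21.5
grasp_force: 64.0
```

Motion stopped at 541.7 with the force rising, so the tray is home. I'll relax the overshoot and release.

arm_command --rows '[[[0.008, 0, 0], [0, 0, 0]], [[0.01, 0, 0], [0, 0, 0]]]'

```text
clock: 7.6
position: [541.7, 65.5, 19.2]
ee_rot: [-0.371, 0.929, -0.001, -0.007]
contact_force: [-9.4, -10.1, 17.8]
gripper_width: 20.9
grasp_force: 63.3
```

arm_command --rows '[[[0, 0, 0], [0, 0, 0]], [[0, 0, 0], [0, 0, 0]], [[0, 0, 0], [0, 0, 0]], [[0, 0, 0], [0, 0, 0]], [[0, 0, 0], [0, 0, 0]]]' --grip 1

```text
clock: 8.1
position: [547.6, 71.2, 18.5]
ee_rot: [-0.373, 0.928, 0.0, -0.0]
contact_force: [0.5, -0.8, -0.1]
gripper_width: 85.3
grasp_force: 0.0
```

arm_command --rows '[[[0, 0, -0.06], [0, 0, 0]], [[0, 0, -0.2], [0, 0, 0]], [[0, 0, -0.35], [0, 0, 0]], [[0.1, 0, -0.5], [0, 0, 0]], [[0.2, 0, -0.6], [0, 0, 0]]]'

```text
clock: 8.6
position: [512.2, 36.7, 171.3]
ee_rot: [-0.374, 0.927, -0.0, 0.002]
contact_force: [0.9, 0.3, 0.8]
gripper_width: 85.3
grasp_force: 0.0
```

Run:
```python
from h import *
im,W=cloud('side')
p=W.reshape(-1,3)
o=np.array([624.9,146.2]);xh=np.array([.7188,.6953]);yh=np.array([-.6953,.7188])
def f(lo,hi,a,b,c,d):
    q=np.stack([(p[:,:2]-o)@xh,(p[:,:2]-o)@yh,p[:,2]],1); q=q[(q[:,2]>lo)&(q[:,2]<hi)&(q[:,0]>a)&(q[:,0]<b)&(q[:,1]>c)&(q[:,1]<d)]
    r=cv2.minAreaRect(q[:,:2].astype(np.float32)); print(len(q),np.median(q[:,2]),r)
f(44,55,-170,-65,-40,40); f(33,42,-90,-50,-90,90); f(122,136,-40,40,140,230)
cv2.imwrite('pics/s3.png',cv2.resize(im[60:300,150:390],(600,600)))
g=o+181*yh; print(g); goto([*g,180],134.05); goto([*g,180],44.05)
```

```text
183 48.52044421190067 ((-110.55557250976562, -2.354198455810547), (67.82044219970703, 24.734111785888672), 1.6557399034500122)
159 37.10187223698688 ((-70.30988311767578, -1.976287841796875), (150.9810028076172, 38.71197509765625), 89.29167175292969)
60 128.68621231954336 ((-0.6765623092651367, 181.92803955078125), (21.77183723449707, 31.345815658569336), 3.269155979156494)
[499.0507 276.3028]
t 8.65 pos [510.7  34.9 174.7] shift [-0.6355  0.7288 -0.0197] turn [-0.0011  0.0019 -0.0012] j6 -1.19 F [-3.3 -0.9  1.8]
t 8.65 pos [510.7  34.9 174.7] shift [-0.6355  0.7288 -0.0197] turn [0.0006 0.0023 0.4988] j6 -1.19 F [-3.3 -0.9  1.8]
```

View pics/s3.png

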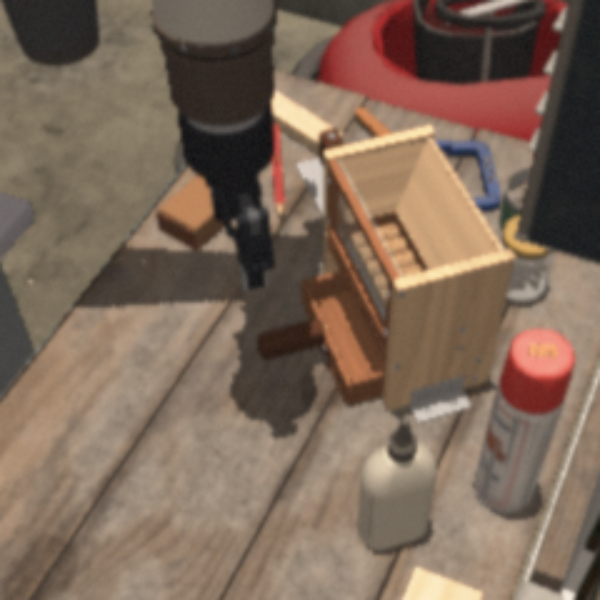

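The tray is home: the handle centre is at x_h -110.6 against -110 expected. The gate block is at y_h ≈ 182. I'll move above the block with the same tool yaw, so the fingers close along hopper y.

arm_command --rows '[[[-0.05, 0.13, -0.12], [0, 0, 0]], [[-0.2, 0.3, -0.17], [0, 0, 0]], [[-0.4, 0.48, -0.17], [0, 0, 0]], [[-0.55, 0.62, -0.17], [0, 0, 0]], [[-0.63, 0.728, -0.17], [0, 0, 0]]]'

```text
clock: 9.15
position: [499.4, 269.3, 211.3]
ee_rot: [-0.373, 0.928, 0.0, 0.0]
contact_force: [1.7, 1.3, -0.1]
gripper_width: 85.3
grasp_force: 0.0
```

Run:
```python
from h import *
o=np.array([624.9,146.2]);yh=np.array([-.6953,.7188])
im,d=arm.get_image('wrist'); cv2.imwrite('pics/w4.png',im)
goto([*(o+181.5*yh),97],134.05)
```

```text
t 9.2 pos [499.8 275.7 210.8] shift [0.0023 0.0059 0.4554] turn [0.0001 0.0013 0.0004] j6 -1.59 F [2.4 3.5 0.7]
```

View pics/w4.png

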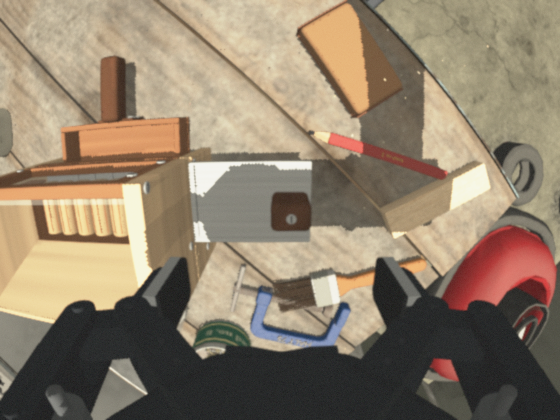

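The block is at (291,212), roughly centred between the fingers, so I'll descend and close.

arm_command --rows '[[[0.002, 0.01, 0.12], [0, 0, 0]], [[0.002, 0.014, 0.27], [0, 0, 0]], [[0.002, 0.014, 0.4], [0, 0, 0]], [[0.002, 0.014, 0.452], [0, 0, 0]], [[0.002, 0.014, 0.452], [0, 0, 0]]]'

```text
clock: 9.7
position: [495.8, 268.5, 96.3]
ee_rot: [-0.373, 0.928, -0.001, -0.002]
contact_force: [0.3, -0.8, -0.1]
gripper_width: 85.4
grasp_force: 0.0
```

arm_command --rows '[[[0, 0, 0], [0, 0, 0]], [[0, 0, 0], [0, 0, 0]], [[0, 0, 0], [0, 0, 0]], [[0, 0, 0], [0, 0, 0]], [[0, 0, 0], [0, 0, 0]]]' --grip 0

```text
clock: 10.2
position: [495.1, 272.1, 100.5]
ee_rot: [-0.374, 0.928, 0.002, 0.001]
contact_force: [-12.5, 9.0, 10.7]
gripper_width: 29.1
grasp_force: 60.6
```

```bash
cat >> h.py <<'E'
def gate():
    s=arm.read_state(); o=np.array([624.9,146.2]);xh=np.array([.7188,.6953]);yh=np.array([-.6953,.7188]); p=s['position'][:2]-o; f=s['contact_force'][:2]
    print('t',round(float(s['clock']),2),'xh',(p@xh).round(1),'yh',(p@yh).round(1),'Fxh',(f@xh).round(1),'Fyh',(f@yh).round(1),s['gripper_width'].round(1),s['grasp_force'])
E
python3 -c "
from h import *
gate(); goto([500,276,97],134.05)"
```

```text
Traceback (most recent call last):
  File "h.py", line 21, in gate
    print('t',round(float(s['clock']),2),'xh',(p@xh).round(1),'yh',(p@yh).round(1),'Fxh',(f@xh).round(1),'Fyh',(f@yh).round(1),s['gripper_width'].round(1),s['grasp_force'])
                                                                                                                               ^^^^^^^^^^^^^^^^^^^^^^^^
AttributeError: 'float' object has no attribute 'round'
```

```bash
sed -i "s/s\['gripper_width'\].round(1)/round(float(s['gripper_width']),1)/" h.py
python3 -c "
from h import *
gate()"
```

```text
t 10.2 xh -5.8 yh 180.8 Fxh -2.8 Fyh 15.1 29.1 60.62297344207764
```

arm_command --rows '[[[0, 0, -0.012], [0, 0, 0]], [[0, 0, -0.012], [0, 0, 0]], [[0, 0, -0.012], [0, 0, 0]]]'

```text
clock: 10.5
position: [495.0, 272.0, 100.6]
ee_rot: [-0.373, 0.928, 0.002, 0.0]
contact_force: [-7.3, 9.7, -5.0]
gripper_width: 28.9
grasp_force: 62.3
```

```bash
python3 -c "
from h import *
gate();print(arm.read_state()['contact_force'],arm.read_state()['position'])"
```

```text
t 10.5 xh -5.9 yh 180.8 Fxh 1.5 Fyh 12.1 28.9 62.291666865348816
[-7.33842763  9.72680693 -5.02690749] [495.01211667 272.04169373 100.64894893]
```

The gate is against its shut stop at y_h 180.8. I'll draw it to +65 mm, i.e. 245.8.

arm_command --rows '[[[0, 0.04, 0], [0, 0, 0]], [[0, 0.08, 0], [0, 0, 0]], [[0, 0.12, 0], [0, 0, 0]], [[0, 0.16, 0], [0, 0, 0]], [[0, 0.19, 0], [0, 0, 0]]]'

```text
clock: 11.0
position: [463.8, 304.4, 100.6]
ee_rot: [-0.373, 0.928, 0.001, 0.001]
contact_force: [4.8, 2.4, -10.4]
gripper_width: 29.3
grasp_force: 61.7
```

```bash
python3 -c "
from h import *
gate()"
```

```text
t 11.0 xh -5.8 yh 225.7 Fxh 5.1 Fyh -1.6 29.3 61.745896339416504
```

arm_command --rows '[[[0, 0.02, 0], [0, 0, 0]], [[0, 0.04, 0], [0, 0, 0]], [[0, 0.06, 0], [0, 0, 0]], [[0, 0.07, 0], [0, 0, 0]], [[0, 0.07, 0], [0, 0, 0]]]'

```text
clock: 11.5
position: [451.5, 317.1, 100.6]
ee_rot: [-0.373, 0.928, 0.001, 0.001]
contact_force: [2.5, 4.1, -10.6]
gripper_width: 29.1
grasp_force: 61.7
```

```bash
python3 -c "
from h import *
gate()
im,W=cloud('side'); gate(); cv2.imwrite('pics/s5.png',cv2.resize(im[100:220,240:380],(700,600),interpolation=cv2.INTER_CUBIC))"
```

```text
t 11.5 xh -5.8 yh 243.4 Fxh 4.7 Fyh 1.3 29.1 61.67448163032532
t 11.55 xh -5.8 yh 243.4 Fxh 4.2 Fyh 1.6 28.8 61.681952476501465
```

View pics/s5.png

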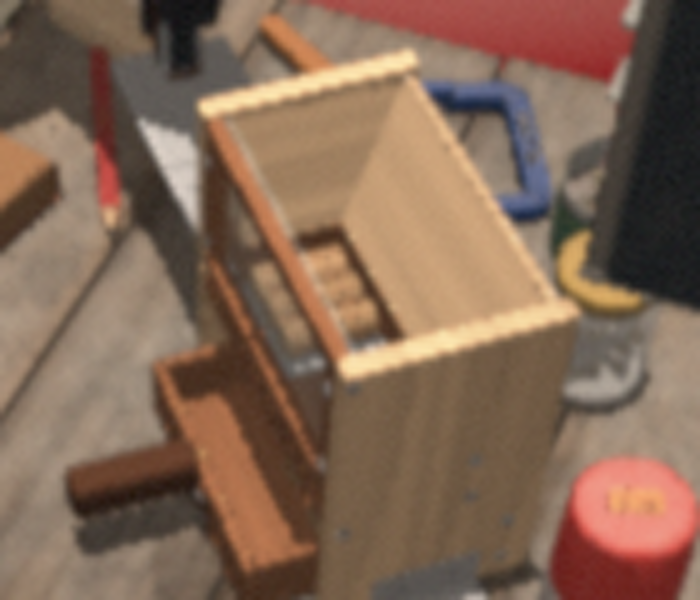

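The gate is at about 62.6 mm and roughly three dowels look to be left at the +y end. I'll confirm from the depth profile.

```bash
python3 -c "
from h import *
im,W=cloud('side'); gate()
o=np.array([624.9,146.2]);xh=np.array([.7188,.6953]);yh=np.array([-.6953,.7188])
p=W.reshape(-1,3);p=p[~np.isnan(p[:,0])];a=(p[:,:2]-o)@xh;b=(p[:,:2]-o)@yh
for y in range(-66,70,4):
  k=(abs(a)<24)&(abs(b-y)<2)&(p[:,2]<125); print(y,k.sum(),np.median(p[k,2]).round(0) if k.any() else '')
"
```

```text
t 11.6 xh -5.8 yh 243.4 Fxh 5.9 Fyh 1.1 28.9 61.680378913879395
-66 0 
-62 0 
-58 0 
-54 0 
-50 0 
-46 0 
-42 0 
-38 2 19.0
-34 1 5.0
-30 2 9.0
-26 1 5.0
-22 2 7.0
-18 3 5.0
-14 2 4.0
-10 4 4.0
-6 4 6.0
-2 4 14.0
2 20 96.0
6 21 102.0
10 11 107.0
14 10 106.0
18 3 105.0
22 4 6.0
26 22 104.0
30 11 106.0
34 9 107.0
38 7 105.0
42 8 103.0
46 14 104.0
50 11 107.0
54 8 106.0
58 8 105.0
62 38 114.0
66 23 118.0
```

Three dowels remain, at y_h 12, 32 and 52, and the tray floor shows through beyond them. I'll push the gate shut.

arm_command --rows '[[[0, -0.03, 0], [0, 0, 0]], [[0, -0.07, 0], [0, 0, 0]], [[0, -0.11, 0], [0, 0, 0]], [[0, -0.15, 0], [0, 0, 0]], [[0, -0.19, 0], [0, 0, 0]]]'

```text
clock: 12.1
position: [484.7, 282.7, 100.7]
ee_rot: [-0.373, 0.928, 0.001, 0.001]
contact_force: [1.5, 5.3, -11.3]
gripper_width: 29.2
grasp_force: 61.7
```

arm_command --rows '[[[0, -0.02, 0], [0, 0, 0]], [[0, -0.04, 0], [0, 0, 0]], [[0, -0.055, 0], [0, 0, 0]], [[0, -0.065, 0], [0, 0, 0]], [[0, -0.065, 0], [0, 0, 0]]]'

```text
clock: 12.6
position: [495.0, 272.1, 100.6]
ee_rot: [-0.373, 0.928, 0.002, 0.0]
contact_force: [-1.2, 8.6, -9.1]
gripper_width: 29.3
grasp_force: 61.9
```

```bash
python3 -c "
from h import *
gate()"
```

```text
t 12.6 xh -5.9 yh 180.8 Fxh 5.1 Fyh 7.0 29.3 61.89765393733978
```

arm_command --rows '[[[0, 0, 0], [0, 0, 0]], [[0, 0, 0], [0, 0, 0]], [[0, 0, 0], [0, 0, 0]], [[0, 0, 0], [0, 0, 0]], [[0, 0, 0], [0, 0, 0]]]' --grip 1

```text
clock: 13.1
position: [495.9, 269.8, 101.7]
ee_rot: [-0.373, 0.928, -0.0, 0.0]
contact_force: [0.1, 0.3, -0.3]
gripper_width: 85.0
grasp_force: 0.0
```

arm_command --rows '[[[0, 0, -0.1], [0, 0, 0]], [[0, 0, -0.25], [0, 0, 0]], [[0, 0, -0.4], [0, 0, 0]], [[0, 0.1, -0.5], [0, 0, 0]], [[0.1, 0.2, -0.55], [0, 0, 0]]]'

```text
clock: 13.6
position: [445.0, 290.7, 241.5]
ee_rot: [-0.373, 0.928, 0.001, 0.003]
contact_force: [-1.3, -0.1, -0.9]
gripper_width: 85.2
grasp_force: 0.0
```

arm_command --rows '[[[0, 0, 0], [0, 0, 0]], [[0, 0, 0], [0, 0, 0]], [[0, 0, 0], [0, 0, 0]], [[0, 0, 0], [0, 0, 0]], [[0, 0, 0], [0, 0, 0]]]'

```text
clock: 14.1
position: [443.5, 288.5, 238.0]
ee_rot: [-0.373, 0.928, -0.0, -0.001]
contact_force: [-0.5, -0.1, -0.8]
gripper_width: 85.3
grasp_force: 0.0
```

```bash
python3 -c "
from h import *
im,W=cloud('side'); gate()
o=np.array([624.9,146.2]);xh=np.array([.7188,.6953]);yh=np.array([-.6953,.7188])
p=W.reshape(-1,3);p=p[~np.isnan(p[:,0])];a=(p[:,:2]-o)@xh;b=(p[:,:2]-o)@yh
for y in range(-62,66,8):
  k=(abs(a)<24)&(abs(b-y)<4)&(p[:,2]<125); print(y,k.sum(),np.median(p[k,2]).round(0) if k.any() else '')
def f(lo,hi,x0,x1,y0,y1):
  k=(p[:,2]>lo)&(p[:,2]<hi)&(a>x0)&(a<x1)&(b>y0)&(b<y1); print(k.sum(),cv2.minAreaRect(np.stack([a[k],b[k]],1).astype(np.float32)))
f(44,55,-170,-65,-40,40); f(122,136,-40,40,140,230)
cv2.imwrite('pics/s6.png',cv2.resize(im[60:300,150:390],(600,600)))"
```

```text
t 14.15 xh -31.4 yh 228.5 Fxh 0.6 Fyh -0.7 85.3 0.0
-62 0 
-54 0 
-46 3 9.0
-38 1 6.0
-30 3 12.0
-22 4 5.0
-14 18 105.0
-6 20 107.0
2 9 6.0
10 5 6.0
18 10 46.0
26 13 88.0
34 14 86.0
42 14 87.0
50 12 86.0
58 20 88.0
185 ((-110.75177001953125, -0.9780902862548828), (23.818239212036133, 68.74327850341797), 89.19805908203125)
57 ((-0.016292572021484375, 180.95350646972656), (20.22772979736328, 32.855777740478516), 3.516382932662964)
```

View pics/s6.png

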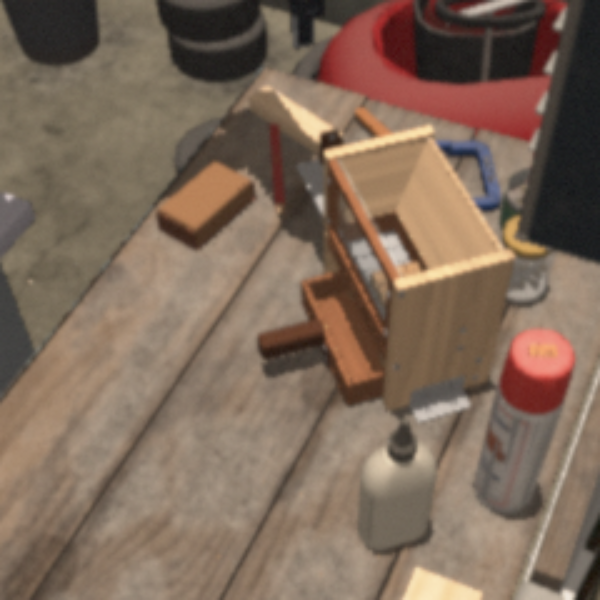

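```bash
python3 -c "
from h import *
print(arm.job_done())"
```

```text
the job is handed in; nothing more can be done
None
```

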